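# Put the packing supplies away in their trays

## Task

Put the three packing supplies away, each in the plywood tray made for its shape: the yellow box cutter lengthwise in the long narrow tray, the banded pile of hang tags in the short rectangular tray with its long side along the tray's, and the white label roll standing on its end in the round dish, each flat on the tray's floor and centred to about a centimetre. Put the box cutter away first, before you move the other two, because its blade is out. Leave the black power brick and the small status pad where they are.

Things in the scene. Friction and masses are not known exactly. Their poses are not given: they have to be found in the camera images.
- cutter: yellow box cutter lying flat, 172 long, body 18 wide and 12 high, black slider on top (8 higher, 11 to 29 to the -y side of the origin). Origin: centre of the outline, on the underside; y runs along it. The last 28 at the -y end are blade: do not grip there. Centre of mass about 14 to the +y side of the origin. Grip the body across its width (x). Loose, about 70 g
- tags: flat banded pile of off-white hang tags, rigid, 91 (x) by 56 (y, solid part 52), 18 high. Origin: centre of the underside. Grip it across y. Loose, about 60 g
- label_roll: roll of white labels standing on its end, outer diameter 62, 45 high, brown cardboard core with an open hole of 26. Origin: centre of the underside, z along its axis. Loose, about 100 g; grip it across its outside
- long_tray: long narrow plywood tray fixed to the platform, outside 78 (x) by 208 (y), inside 70 by 200; floor 4 above the platform, lip 9 above the platform (5 above the floor), walls 4. Origin: centre of its underside on the platform top, y along its length
- short_tray: short rectangular plywood tray fixed to the platform, outside 127 (x) by 98 (y), inside 119 by 90; floor 4 and lip 9 above the platform, walls 4. Origin: centre of its underside on the platform top, x along its length
- round_dish: round plywood dish fixed to the platform, outside diameter 98, inside 90; floor 4 and lip 9 above the platform, wall 4. Origin: centre of its underside on the platform top
- platform: raised packing platform: a closed grey box fixed on the bench, 415 (x) by 785 (y), flat top 120 above the bench top. The trays, the supplies and the power brick all stand on its top. Origin: centre of its underside, on the bench
- power_brick: bystander: black power brick, 96 (x) by 53 (y) by 30 high, lying flat. Origin: centre of its underside. Loose, to be left alone
- status_pad: bystander: small flat black status pad with a bluish screen, 62 (x) by 85 (y), 8 high, lying face up on the bench at the right of the platform, long side pointing away from the robot. Origin: centre of its underside. Loose, to be left alone

How it is judged (in metres and radians):
On the way:
1. the box cutter lies flat and centred along the long tray (x of cutter in the frame of long_tray between -0.015 and 0.015 m and y of cutter in the frame of long_tray between -0.018 and 0.018 m and z of cutter in the frame of long_tray between 0.001 and 0.008 m and angle between cutter's own z axis and vertical below 0.08 rad and angle between the y axis of cutter and the y axis of long_tray, either way round below 0.2 rad), for 0.2 s.
At the end, for the whole second after the job is handed in: All three lie flat on their trays' floors (tilt under 0.08 rad), at rest. Cutter and tags: origin within 15 mm of the tray's centre in x and 18 mm in y of the tray, long axes within 0.2 rad, either way round. Label roll: on its end, within 15 mm of the dish's centre (all of step 1 and linear speed of each of cutter, tags, label_roll below 0.02 m/s and angular speed of each of cutter, tags, label_roll below 0.2 rad/s and x of tags in the frame of short_tray between -0.015 and 0.015 m and y of tags in the frame of short_tray between -0.018 and 0.018 m and z of tags in the frame of short_tray between 0.001 and 0.008 m and angle between each of tags, label_roll's own z axis and vertical below 0.08 rad and angle between the x axis of tags and the x axis of short_tray, either way round below 0.2 rad and horizontal distance between label_roll and round_dish below 0.015 m and z of label_roll in the frame of round_dish between 0.001 and 0.008 m); the robot touches nothing.
It fails at once if the tags or the label roll are moved more than 40 mm before the box cutter lies in the long tray (distance of any of tags, label_roll from where it was at the start of the episode above 0.04 m and (horizontal distance between cutter and long_tray above 0.035 m or z of cutter in the frame of long_tray above 0.025 m)).
It fails at once if the status pad or the power brick is moved more than 20 mm (distance of any of power_brick, status_pad from where it was at the start of the episode above 0.02 m).
It also fails if it takes over 86 s, if anything falls off the work surface, if the arm or the gripper's body presses on something with over 40 N, if the wrist force passes 120 N, or if a joint passes its speed limit or range.

## Robot

A 6-joint arm with a two-finger parallel gripper is mounted at the origin on a cart in front of the work surface, level with it; the furniture and walls round the work are solid. World frame = base frame: x ahead of the robot, y to its left, z up, the work surface at z = 0. Lengths are in mm, angles in rad, forces in N, time in s.
With the tool pointing down it reaches from about 375 to 925 mm from the base axis. Payload 5.7 kg.
Tool frame: the origin (TCP) lies at the very end of the fingers, on their centre line; the grasp point (between the pads) lies 19 mm behind it; z points along the fingers, y is the line along which they close (so a half turn about z gives the same grasp; the last joint's range is limited). The gripper opens to 88 mm and grips with 3 to 60 N. Pads are 20 mm wide; open, the fingers measure 115 mm over their backs; the gripper's body (75 mm by 178 mm) begins 61 mm behind the grasp point.
Start: joints at [1.055, 0.359, 1.51, -0, 1.272, -0.115], TCP at [234.081, 552.417, 196.523] pointing down, gripper open.
Joint ranges: [-2.97, 2.97], [-1.01, 2.36], [0.21, 2.38], [-0.96, 4.11], [0.2, 2.71], [-2.98, 2.98]. Speed limits (rad/s): [2.39, 2.39, 3.14, 3.14, 3.14, 3.14].

## Interface

Orientations are given as a unit quaternion [w, x, y, z].
In Python, from cell import ctrl gives the robot as it stands.
- The arm moves only by the tool jog_arm, never from a script. Its argument "moves" is one flat list of numbers, 5 for each row, row after row: the shift along the tool's x, y, z in parts of the range, where 1.0 means 75 cm, then the turn about the tool's z in shares of pi/2 rad (1.0 is pi/2 rad), then the finger opening in cm, from 0 to 8.78. In form: [dx, dy, dz, roll, gripper, dx, dy, dz, roll, gripper, ...]. A call has 1 to 12 rows; each row is the pose to reach, as a shift and turn from the pose commanded when the call began, along the tool's axes at that moment; what a row does not reach only later rows make up. A row lasts 1/8 s, in which the tool goes at most 62.5 mm and 10.7 degrees, less where a joint would pass 70% of its speed; a pose out of reach is approached as far as the arm can. No shift or turn number may pass 1 either way. A call with a gripper value outside its range is refused whole. The fingers move at their own pace and stop on an object; "grip_force" is the grip in N (left out, the last holds). Time passes only in rows, so rows that repeat a pose let the fingers close. It gives the time, the measured TCP pose, the force, the opening and the grip force at its end, in the units of the state.
- ctrl.observe(): the state, without advancing time (a new reading comes with each control period).
- ctrl.snapshot(name): name is "scene" or "top" or "wrist"; returns a dict with "image" (480x640x3 uint8, blue, green, red), "fx", "fy", "cx", "cy" (pixels), "origin" and "orientation" of the camera in the world; the wrist camera has in their place "hand_eye" (4x4, takes a point from camera to tool coordinates, whose origin is the TCP and whose axes are the flange's). Camera axes: x right, y up, looking along -z (the intrinsics and any distortion apply to the point x, -y, -z); pixel columns grow to the right and rows downward; lengths in mm; the calibration is good to about 2 mm. A picture is of the moment at which its call begins: read the wrist's pose just before it. There is no depth.
- ctrl.finish_job(): hands the job in; it is judged then, once.
Trained networks look in the newest picture that a camera, given by its name, has taken for a name from the list of things; names that differ only in an ending like _2 or _b are one class to them, and where a whole thing is asked for, a point or a joint stands for the part that bears it (a point fixed in the world has none). Each returns a list of dicts, best first, with "confidence" (0 to 1); they miss things now and then, are a little off and sometimes report something else, mostly with a low value. They report only what shows in the picture. A call takes as long as a camera call.
- ctrl.find_in(label, camera): "pixel" ([row, column] in pixels, amid what is visible of it).
The state is a dict: "clock": time; "qpos": joint angles; "joint_vel": joint speeds; "effort": joint torques, N m; "tool_pos": TCP position; "orientation": TCP orientation; "force": force on the tool from outside, world axes, zero at the start; "ft_torque": the same for the moment, N m; "gripper_width": opening from 0.0 (shut) to 1.0 (fully open); "gripper_force": force on a finger pad.
Only numpy, scipy, OpenCV 4.12 (cv2) and the standard library are available. Lean on these libraries where they do the work, as an engineer would, in place of code of your own. Each camera call takes 0.05 s, during which the arm holds its last target. There are 200 camera calls.

## Working session

There is one attempt and no reset: what is moved stays moved. The work goes in short steps, Python scripts to look and compute and a tool call to move; the robot and the scene stay as the last step left them, time stands still between calls to the robot, and variables do not carry over. Pictures are saved under pics/ and viewed, at most 14 in all, crops included, and the job is handed in when it is done.

Besides the shell and the picture viewer there is one more tool, called after ">>>" by a JSON object that holds its "method" and its "body". jog_arm: Moves the arm, as the interface text tells. Its arguments: {"type":"object","properties":{"moves":{"type":"array","items":{"type":"number"}},"grip_force":{"type":"number"}},"required":["moves"]}

```bash
ls; mkdir -p pics; cat > h.py <<'E'
import numpy as np, cv2
from scipy.spatial.transform import Rotation as R
from cell import ctrl
def Rq(q): return R.from_quat([q[1],q[2],q[3],q[0]]).as_matrix()
def snap(n):
    st=ctrl.observe(); s=ctrl.snapshot(n)
    if n=="wrist":
        T=np.eye(4);T[:3,:3]=Rq(st["orientation"]);T[:3,3]=st["tool_pos"]
        M=T@np.array(s["hand_eye"]); s["o"]=M[:3,3]; s["R"]=M[:3,:3]
    else: s["o"]=np.array(s["origin"],float); s["R"]=Rq(s["orientation"])
    return s
def ray(s,rc):
    d=s["R"]@np.array([(rc[1]-s["cx"])/s["fx"],-(rc[0]-s["cy"])/s["fy"],-1]); return d
def atz(s,rc,z):
    d=ray(s,rc); return s["o"]+d*(z-s["o"][2])/d[2]
def tri(views):
    A=np.zeros((3,3));b=np.zeros(3)
    for s,rc in views:
        d=ray(s,rc);d/=np.linalg.norm(d);P=np.eye(3)-np.outer(d,d);A+=P;b+=P@s["o"]
    return np.linalg.solve(A,b)
def proj(s,p):
    c=s["R"].T@(np.array(p)-s["o"]); return [s["cy"]-s["fy"]*c[1]/-c[2], s["cx"]+s["fx"]*c[0]/-c[2]]
E
python3 - <<'E'
from h import *
np.set_printoptions(precision=1,suppress=True)
V={}
for n in ["scene","top","wrist"]:
    s=snap(n);V[n]=s;cv2.imwrite(f"pics/{n}0.png",s["image"]);print(n,s["o"],s["R"].tolist(),s["fx"],s["fy"],s["cx"],s["cy"],[k for k in s])
    for l in "cutter tags label_roll long_tray short_tray round_dish platform power_brick status_pad".split():
        r=ctrl.find_in(l,n)
        print(l,[(np.round(x["pixel"]),round(x["confidence"],2)) for x in r[:2]])
print(ctrl.observe())
E
```

```text
pics
scene [ -34.4 -588.8  650.4] [[0.6635120130534886, 0.44652652227089096, -0.600304817107418], [-0.7480973253318215, 0.38512485512411715, -0.540397296252491], [-0.010109419621413096, 0.8076465259470205, 0.5895802649009096]] 435.43498565772177 435.43498565772177 322.43750695474813 241.08211257422283 ['image', 'fx', 'fy', 'cx', 'cy', 'origin', 'orientation', 'o', 'R']
cutter [(array([215., 232.]), 0.83)]
tags [(array([288., 374.]), 0.59)]
label_roll [(array([180., 177.]), 0.82)]
long_tray [(array([212., 322.]), 0.88)]
short_tray [(array([175., 255.]), 0.58)]
round_dish [(array([250., 411.]), 0.78)]
platform [(array([256., 334.]), 0.73)]
power_brick [(array([252., 293.]), 0.59)]
status_pad [(array([367., 461.]), 0.64)]
top [ 302.9  -80.6 1330.4] [[-0.014442026477781367, 0.9850709011700167, -0.171542261671305], [-0.9998955173957755, -0.01412183275469392, 0.0030867671572422373], [0.0006181933756025104, 0.17156891766208665, 0.9851719262794747]] 538.8843974081631 538.8843974081631 311.71121370103054 234.97760586078908 ['image', 'fx', 'fy', 'cx', 'cy', 'origin', 'orientation', 'o', 'R']
c
[... 581 characters left out ...]
7, 0.9670805104126646]] 417.4706460585508 417.4706460585508 329.88938001949674 235.19277843424277 ['image', 'fx', 'fy', 'cx', 'cy', 'hand_eye', 'o', 'R']
cutter []
tags []
label_roll []
long_tray []
short_tray []
round_dish []
platform [(array([436., 217.]), 0.75)]
power_brick []
status_pad []
{'clock': 1.5, 'qpos': array([ 1.1,  0.4,  1.5, -0. ,  1.3, -0.1]), 'joint_vel': array([-0.,  0.,  0., -0., -0.,  0.]), 'effort': array([ -0. , -51.5, -27.1,   0.1,   0. ,  -0. ]), 'tool_pos': array([234.1, 552.4, 196.5]), 'orientation': array([-0. ,  0.2,  1. , -0. ]), 'force': array([ 0.1,  0.6, -0.4]), 'ft_torque': array([-0. ,  0. , -0.1]), 'gripper_force': 0.0, 'gripper_width': 0.9983302173749037}
```

View pics/top0.png

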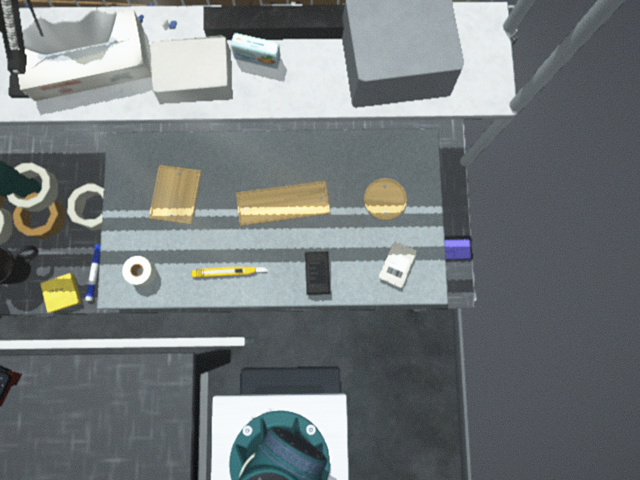

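View pics/scene0.png

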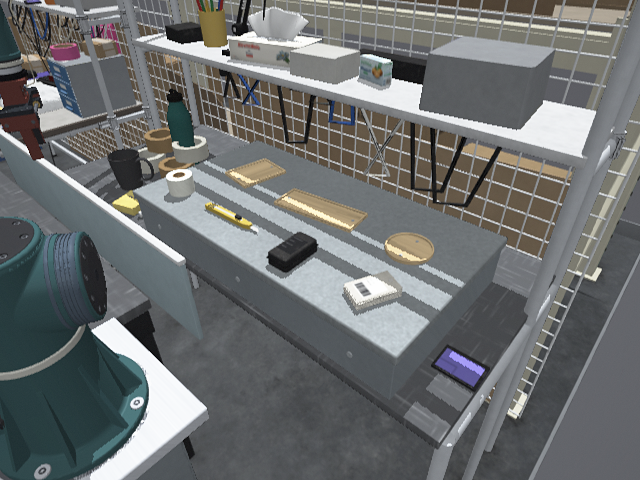

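The top view shows, left to right, the label roll (270,137), cutter (271,230), with its blade to the right, brick (272,317) and tags (265,397). The trays sit behind them at (193,175), (202,283) and (198,385). A white panel stands near the base at row 343, and a shelf runs behind the trays at row 120.

```bash
python3 - <<'E'
from h import *
np.set_printoptions(precision=1,suppress=True)
t=snap("top");s=snap("scene")
P=lambda a,b:tri([(t,a),(s,b)])
print("panel end top",P((341,244),(262,192)))
print("shelf fr corner",P((116,516),(163,584)))
for l in "cutter tags label_roll long_tray short_tray round_dish power_brick status_pad".split():
    a=ctrl.find_in(l,"top")[0]["pixel"];b=ctrl.find_in(l,"scene")[0]["pixel"]
    print(l,P(a,b),atz(t,a,124))
# platform corners
print("plat front-right top",P((304,446),(385,396)), "plat back right",P((130,437),(240,505)))
i=t["image"][150:310,110:430]
cv2.imwrite("pics/topc.png",cv2.resize(i,None,fx=2.5,fy=2.5,interpolation=cv2.INTER_CUBIC))
E
```

```text
panel end top [287.2  64.5 107.9]
shelf fr corner [ 701.9 -480.7  343.6]
cutter [437.7 117.  125.7] [435.4 119.  124. ]
tags [ 444.2 -277.5  136.8] [ 444.6 -278.4  124. ]
label_roll [438.1 297.4 146.4] [443.9 302.7 124. ]
long_tray [599.3 -12.8 106.7] [594.7 -13.4 124. ]
short_tray [612.8 228.4 125.6] [609.1 231.8 124. ]
round_dish [ 583.9 -261.4  131.1] [ 581.3 -257.3  124. ]
power_brick [428.7 -93.  125.9] [431.8 -95.3 124. ]
status_pad [ 494.7 -439.5   13.3] [ 478.2 -408.9  124. ]
plat front-right top [ 354.  -394.1   63.1] plat back right [ 761.9 -383.8  115.5]
```

View pics/topc.png

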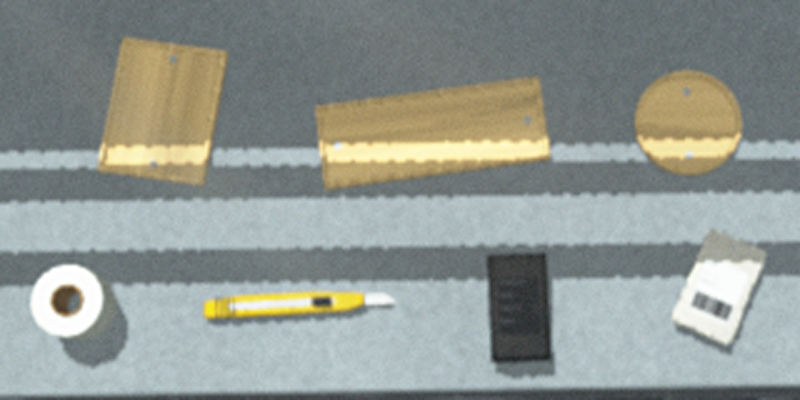

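The crop gives all outline corners. For example, the long tray is at crop (316,105), (539,77), (550,157), (326,187). The cutter runs from its butt at (204,308) to its tip at (394,300).

```bash
python3 - <<'E'
from h import *
np.set_printoptions(precision=1,suppress=True)
t=snap("top")
def f(c,z): return atz(t,((c[1]+.5)/2.5-.5+150,(c[0]+.5)/2.5-.5+110),z)
for n,z,cs in [("short",129,[(123,37),(227,50),(204,185),(99,170)]),("long",129,[(316,105),(539,77),(550,157),(326,187)]),("tags",138,[(715,231),(766,252),(728,347),(674,318)]),("brick",150,[(487,255),(547,253),(551,360),(492,362)])]:
    p=np.array([f(c,z) for c in cs]); e=np.diff(np.vstack([p,p[:1]]),axis=0)[:,:2]
    print(n,p.mean(0),np.linalg.norm(e,axis=1),np.degrees(np.arctan2(e[:,1],e[:,0]))%180)
a,b=f((204,308),128),f((394,300),128);d=b-a;print("cutter",(a+b)/2,np.linalg.norm(d),np.degrees(np.arctan2(d[1],d[0])))
print("dish",f((688,122),129),"roll",f((67,301),165))
o=ctrl.observe();print(Rq(o["orientation"]))
E
```

```text
short [612.8 227.7 129. ] [ 97.5 128.2  97.1 126.7] [ 81.8 171.8  80.9 172. ]
long [589.2 -19.5 129. ] [206.5  76.  205.5  77.4] [96.6  6.5 97.   7.3]
tags [ 441.4 -275.4  138. ] [48.9 92.2 53.7 87.1] [ 66.3 155.9  60.6 153. ]
brick [424.5 -95.6 150. ] [53.1 94.4 51.5 94.4] [91.1  1.  91.1  2. ]
cutter [432.4 101.2 128. ] 170.0620216894737 -88.40194097359489
dish [ 594.5 -253.2  129. ] roll [434. 297. 165.]
[[-0.9  0.4 -0. ]
 [ 0.4  0.9 -0. ]
 [ 0.  -0.  -1. ]]
```

```bash
cat >> h.py <<'E'
def go(x,y,z,ang):
    "tool shift (cm) and roll (deg) to TCP x,y,z with closing axis at ang deg (mod 180)"
    o=ctrl.observe();M=Rq(o["orientation"]);d=M.T@(np.array([x,y,z])-o["tool_pos"])/10
    a=np.degrees(np.arctan2(M[1,1],M[0,1])); r=(a-ang+90)%180-90
    q=o["qpos"]; print("at",np.round(o["tool_pos"],1),"ang",round(a,1),"q6",round(q[5],2),"w",round(o["gripper_width"],3),"t",o["clock"],"tilt",np.round(M[:2,2],3)); print("move",np.round(d,2),"roll",round(r,1))
E
python3 -c "
from h import *
go(432,115,230,1.6)"
```

```text
at [234.1 552.4 196.5] ang 67.0 q6 -0.12 w 1.0 t 2.45 tilt [-0. -0.]
move [-35.29 -32.55  -3.34] roll 65.4
```

Careful with the scale: shifts go in shares of 75 cm and turns go in shares of pi/2 rad. That gives: -35.3 cm / 75 = -0.4707, -32.5 cm / 75 = -0.4333, 65.4 degrees / 90 = 0.7267.

>>> {"method": "jog_arm", "body": {"moves": [0, 0, -0.044, 0, 6, -0.4707, -0.4333, -0.044, 0.7267, 6, -0.4707, -0.4333, -0.044, 0.7267, 6, -0.4707, -0.4333, -0.044, 0.7267, 6, -0.4707, -0.4333, -0.044, 0.7267, 6, -0.4707, -0.4333, -0.044, 0.7267, 6, -0.4707, -0.4333, -0.044, 0.7267, 6, -0.4707, -0.4333, -0.044, 0.7267, 6, -0.4707, -0.4333, -0.044, 0.7267, 6, -0.4707, -0.4333, -0.044, 0.7267, 6, -0.4707, -0.4333, -0.044, 0.7267, 6, -0.4707, -0.4333, -0.044, 0.7267, 6], "grip_force": 15}}

```text
clock: 3.95
tool_pos: [431.7, 116.5, 229.5]
orientation: [-0.0, 0.696, 0.718, -0.0]
force: [-0.5, 0.3, -0.2]
gripper_width: 0.683
gripper_force: 0.0
```

```bash
python3 -c "
from h import *
s=snap('wrist');cv2.imwrite('pics/w1.png',s['image'])
go(432,115,124,1.6)
for a in [(432.4,101.2,130),(432,187.2,128),(434,15.2,128)]: print(np.round(proj(s,a)))
print(s['o'])
print(ctrl.find_in('cutter','wrist'))"
```

```text
at [431.7 116.6 229.5] ang 1.7 q6 0.08 w 0.686 t 4.0 tilt [-0.  0.]
move [-0.16  0.03 10.55] roll 0.1
[247. 330.]
[123. 334.]
[353. 329.]
[429.64524613 185.61973342 417.58512973]
[{'pixel': [223.2, 333.9], 'confidence': 0.55}]
```

View pics/w1.png

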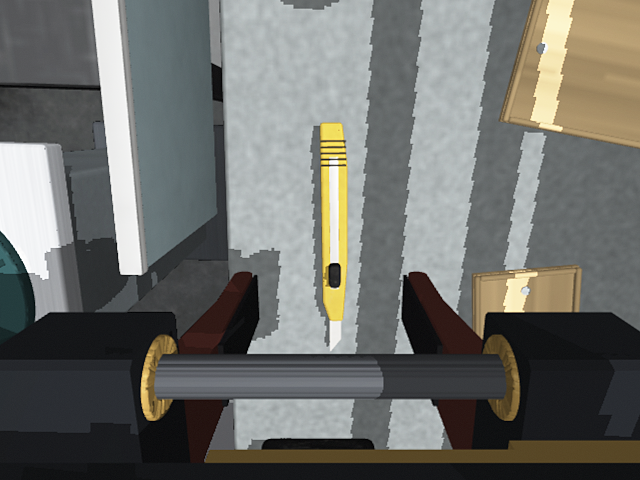

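The wrist view shows the cutter with its butt at (123,333) and tip at (348,334). That is within about 2 px of the prediction, so the pose holds. Next I'll check the heights.

```bash
python3 -c "
from h import *
np.set_printoptions(precision=1,suppress=True)
s=snap('wrist');t=snap('top')
c=lambda x,y:((y+.5)/2.5-.5+150,(x+.5)/2.5-.5+110)
print(tri([(s,(123.5,333)),(t,c(204,308))]),tri([(s,(348,334)),(t,c(394,300))]))
print(tri([(s,(268,473)),(t,c(316,105))]), tri([(s,(121,501)),(t,c(204,185))]), 'long,short lips')
for z in (128,132):print(atz(s,(123.5,333),z),atz(s,(348,334),z),atz(s,(265,334),z))
go(432,114,124,1.6)"
```

```text
[431.1 187.  123.2] [436.6  16.5 122.7]
[586.2  82.4  99.1] [544.  190.7 124.8] long,short lips
[431.7 186.8 128. ] [437.7  19.3 128. ] [435.5  86.9 128. ]
[431.6 186.7 132. ] [437.6  21.6 132. ] [435.5  88.2 132. ]
at [432.  116.3 229.6] ang 1.7 q6 0.08 w 0.683 t 4.15 tilt [-0. -0.]
move [-0.2 -0.  10.6] roll 0.1
```

In the tool's units: 10.6 cm / 75 = 0.1413, 0.15 cm / 75 = 0.002.

>>> {"method": "jog_arm", "body": {"moves": [-0.0027, 0.002, 0.0667, 0, 6, -0.0027, 0.002, 0.12, 0, 6, -0.0027, 0.002, 0.1413, 0, 6, -0.0027, 0.002, 0.1413, 0, 6, -0.0027, 0.002, 0.1413, 0, 1, -0.0027, 0.002, 0.1413, 0, 1, -0.0027, 0.002, 0.1413, 0, 1, -0.0027, 0.002, 0.1413, 0, 1, -0.0027, 0.002, 0.1413, 0, 1, -0.0027, 0.002, 0.1413, 0, 1], "grip_force": 15}}

```text
clock: 5.4
tool_pos: [433.9, 113.5, 123.6]
orientation: [0.0, 0.697, 0.717, -0.0]
force: [0.2, 0.4, 0.5]
gripper_width: 0.116
gripper_force: 0.0
```

```bash
python3 -c "
from h import *
np.set_printoptions(precision=1,suppress=True)
s=snap('wrist');cv2.imwrite('pics/w2.png',s['image'])
print(ctrl.observe()['gripper_force'])
go(432,114,124,1.6);go(432,114,200,1.6)"
```

```text
0.0
at [433.8 113.5 123.5] ang 1.6 q6 0.07 w 0.116 t 5.45 tilt [-0. -0.]
move [ 0.1 -0.2 -0.1] roll 0.0
at [433.8 113.5 123.5] ang 1.6 q6 0.07 w 0.116 t 5.45 tilt [-0. -0.]
move [ 0.1 -0.2 -7.7] roll 0.0
```

The opening reached 10 mm, less than the 18 mm body, so nothing is held.

View pics/w2.png

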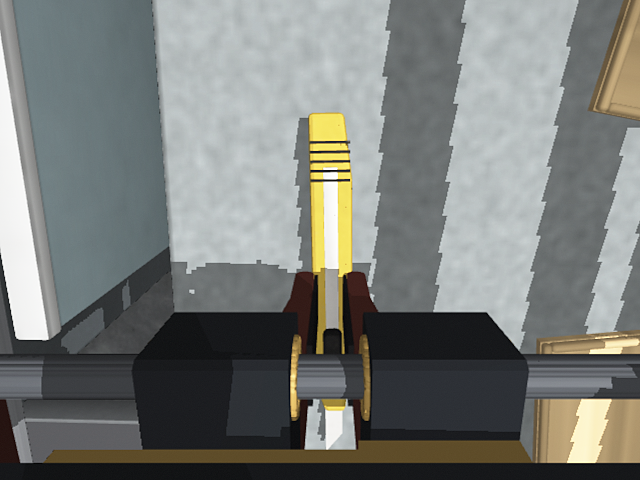

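```bash
python3 -c "
from h import *
s=snap('scene');cv2.imwrite('pics/s2.png',cv2.resize(s['image'][150:300,130:330],None,fx=4,fy=4))"
```

```text
(no output)
```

View pics/s2.png

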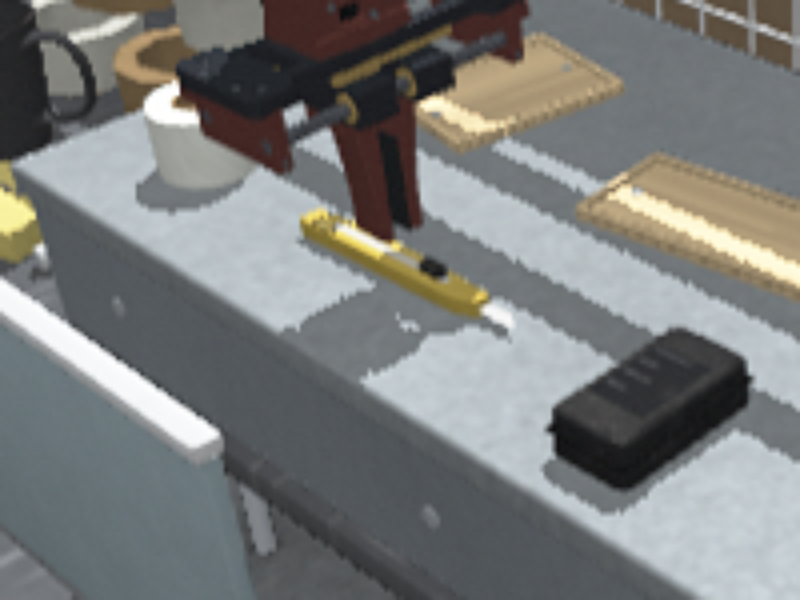

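The fingertips at (272,330) overlap the cutter's edges, so the tips sit above it. The platform is therefore lower than the text says, which agrees with the low triangulated heights. I'll touch bare platform beside the cutter to measure its height.

>>> {"method": "jog_arm", "body": {"moves": [0, 0, -0.0533, 0, 1, 0, 0.06, -0.0533, 0, 0.2, 0, 0.06, -0.0267, 0, 0.2, 0, 0.06, 0, 0, 0.2, 0, 0.06, 0.0027, 0, 0.2, 0, 0.06, 0.0027, 0, 0.2]}}

```text
clock: 6.25
tool_pos: [478.9, 114.8, 121.8]
orientation: [0.0, 0.697, 0.717, -0.0]
force: [1.0, -0.1, -0.3]
gripper_width: 0.024
gripper_force: 0.0
```

```bash
python3 -c "
from h import *
np.set_printoptions(precision=1,suppress=True)
o=ctrl.observe();print(o['tool_pos'],o['force'])
s=snap('wrist');cv2.imwrite('pics/w3.png',s['image']);t=snap('top')
print(proj(s,(432,186.8,128)),proj(s,(432,186.8,115)))
for l in ['long_tray','short_tray','cutter','platform']: print(l,[(np.round(x['pixel']),round(x['confidence'],2)) for x in ctrl.find_in(l,'wrist')])
"
```

```text
[478.9 114.8 121.8] [ 1.  -0.1 -0.3]
[np.float64(114.99990604901777), np.float64(222.82462157569557)] [np.float64(115.67783289814246), np.float64(230.0094202409756)]
long_tray [(array([419., 552.]), 0.74)]
short_tray [(array([ 65., 576.]), 0.73)]
cutter [(array([214., 230.]), 0.67)]
platform [(array([178., 333.]), 0.8)]
```

>>> {"method": "jog_arm", "body": {"moves": [0, 0, 0.0027, 0, 0.2, 0, 0, 0.0053, 0, 0.2, 0, 0, 0.0053, 0, 0.2]}}

```text
clock: 6.92
tool_pos: [478.6, 114.7, 117.3]
orientation: [-0.0, 0.697, 0.717, -0.0]
force: [-0.3, -0.4, 0.3]
gripper_width: 0.02
gripper_force: 0.0
```

In the tool's units: 0.4 cm / 75 = 0.0053, 0.2 cm / 75 = 0.0027.

>>> {"method": "jog_arm", "body": {"moves": [0, 0, 0.0027, 0, 0.2, 0, 0, 0.0053, 0, 0.2, 0, 0, 0.0053, 0, 0.2]}}

```text
clock: 7.3
tool_pos: [478.7, 114.8, 113.3]
orientation: [-0.0, 0.697, 0.717, -0.0]
force: [0.2, 0.2, 0.3]
gripper_width: 0.023
gripper_force: 0.0
```

In the tool's units: 0.3 cm / 75 = 0.004, 0.15 cm / 75 = 0.002.

>>> {"method": "jog_arm", "body": {"moves": [0, 0, 0.002, 0, 0.2, 0, 0, 0.004, 0, 0.2, 0, 0, 0.004, 0, 0.2]}}

```text
clock: 7.68
tool_pos: [478.7, 114.8, 110.4]
orientation: [-0.0, 0.697, 0.717, -0.0]
force: [0.4, 0.3, 0.9]
gripper_width: 0.023
gripper_force: 0.0
```

In the tool's units: 0.2 cm / 75 = 0.0027, 0.1 cm / 75 = 0.0013.

>>> {"method": "jog_arm", "body": {"moves": [0, 0, 0.0013, 0, 0.2, 0, 0, 0.0027, 0, 0.2, 0, 0, 0.0027, 0, 0.2]}}

```text
clock: 8.05
tool_pos: [478.8, 114.8, 108.5]
orientation: [-0.0, 0.697, 0.717, -0.0]
force: [0.4, 0.6, -0.4]
gripper_width: 0.02
gripper_force: 0.0
```

```bash
python3 -c "
from h import *
np.set_printoptions(precision=1,suppress=True)
s=snap('scene');w=snap('wrist')
print(proj(s,(478.8,114.8,108.5)),w['o'])
a=cv2.resize(s['image'][150:250,150:310],(800,500),interpolation=cv2.INTER_CUBIC);cv2.imwrite('pics/s3.png',a);cv2.imwrite('pics/w4.png',w['image'])"
```

```text
[np.float64(214.10972474078383), np.float64(244.4982384214661)] [476.8 183.9 296.5]
```

View pics/s3.png

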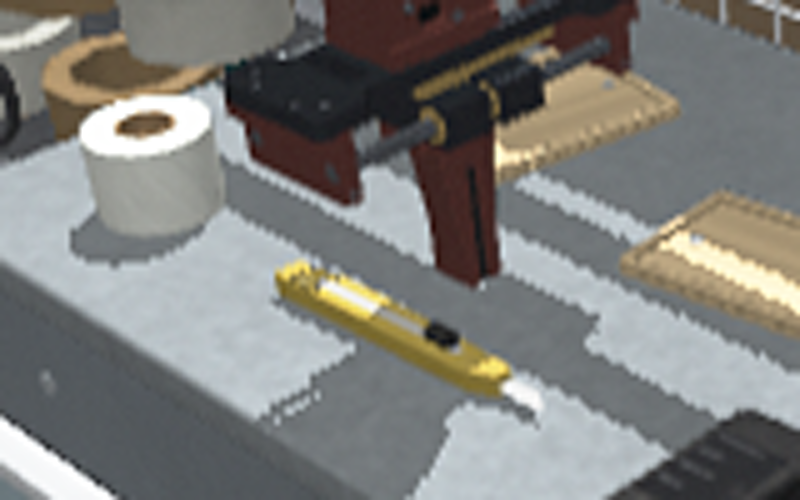

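View pics/w4.png

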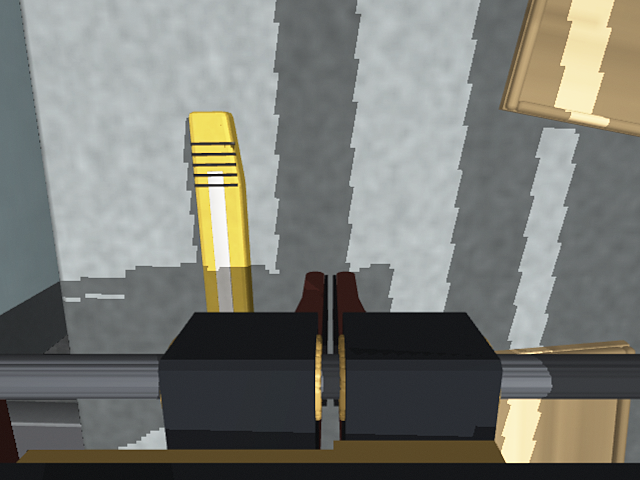

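In the scene picture the fingertip shows at row 207, while the reported TCP projects to row 214. The real fingertip is therefore about 12–15 mm higher than reported. The fixed cameras agree with a platform at 120. I'll keep lowering until it touches.

In the tool's units: 0.15 cm / 75 = 0.002, 0.1 cm / 75 = 0.0013.

>>> {"method": "jog_arm", "body": {"moves": [0, 0, 0.0013, 0, 0.2, 0, 0, 0.002, 0, 0.2, 0, 0, 0.002, 0, 0.2]}}

```text
clock: 8.52
tool_pos: [478.8, 114.8, 107.0]
orientation: [-0.0, 0.697, 0.717, -0.0]
force: [0.5, 0.8, -0.5]
gripper_width: 0.024
gripper_force: 0.0
```

In the tool's units: 0.15 cm / 75 = 0.002, 0.1 cm / 75 = 0.0013.

>>> {"method": "jog_arm", "body": {"moves": [0, 0, 0.0013, 0, 0.2, 0, 0, 0.002, 0, 0.2, 0, 0, 0.002, 0, 0.2]}}

```text
clock: 8.9
tool_pos: [478.8, 114.8, 105.5]
orientation: [-0.0, 0.697, 0.717, -0.0]
force: [0.2, -1.5, -0.8]
gripper_width: 0.02
gripper_force: 0.0
```

In the tool's units: 0.1 cm / 75 = 0.0013.

>>> {"method": "jog_arm", "body": {"moves": [0, 0, 0.0013, 0, 0.2, 0, 0, 0.0013, 0, 0.2]}}

```text
clock: 9.15
tool_pos: [478.8, 114.8, 104.5]
orientation: [-0.0, 0.697, 0.717, -0.0]
force: [-0.6, 0.1, 0.2]
gripper_width: 0.019
gripper_force: 0.0
```

In the tool's units: 0.1 cm / 75 = 0.0013.

>>> {"method": "jog_arm", "body": {"moves": [0, 0, 0.0013, 0, 0.2, 0, 0, 0.0013, 0, 0.2]}}

```text
clock: 9.4
tool_pos: [478.8, 114.8, 103.5]
orientation: [-0.0, 0.697, 0.717, -0.0]
force: [-0.5, 0.2, -0.3]
gripper_width: 0.023
gripper_force: 0.0
```

>>> {"method": "jog_arm", "body": {"moves": [0, 0, 0.0013, 0, 0.2, 0, 0, 0.0013, 0, 0.2]}}

```text
clock: 9.65
tool_pos: [478.8, 114.8, 102.5]
orientation: [-0.0, 0.697, 0.717, -0.0]
force: [-1.2, 0.3, -0.2]
gripper_width: 0.021
gripper_force: 0.0
```

In the tool's units: 0.1 cm / 75 = 0.0013.

>>> {"method": "jog_arm", "body": {"moves": [0, 0, 0.0013, 0, 0.2, 0, 0, 0.0013, 0, 0.2]}}

```text
clock: 9.9
tool_pos: [478.8, 114.8, 101.5]
orientation: [-0.0, 0.697, 0.717, -0.0]
force: [0.0, -0.5, -0.0]
gripper_width: 0.024
gripper_force: 0.0
```

In the tool's units: 0.1 cm / 75 = 0.0013.

>>> {"method": "jog_arm", "body": {"moves": [0, 0, 0.0013, 0, 0.2, 0, 0, 0.0013, 0, 0.2]}}

```text
clock: 10.15
tool_pos: [478.8, 114.7, 100.5]
orientation: [-0.0, 0.697, 0.717, -0.0]
force: [-0.1, -0.3, -0.4]
gripper_width: 0.027
gripper_force: 0.0
```

In the tool's units: 0.1 cm / 75 = 0.0013.

>>> {"method": "jog_arm", "body": {"moves": [0, 0, 0.0013, 0, 0.2, 0, 0, 0.0013, 0, 0.2]}}

```text
clock: 10.4
tool_pos: [478.8, 114.8, 99.5]
orientation: [-0.0, 0.697, 0.717, -0.0]
force: [0.2, 0.5, 0.8]
gripper_width: 0.024
gripper_force: 0.0
```

```bash
python3 -c "
from h import *
np.set_printoptions(precision=1,suppress=True)
s=snap('scene')
for z in (100,105,110,115,120,125): print(z,np.round(proj(s,(478.8,114.8,z)),1))
a=cv2.resize(s['image'][170:240,190:290],(800,560),interpolation=cv2.INTER_CUBIC);cv2.imwrite('pics/s4.png',a)"
```

```text
100 [217.2 244.9]
105 [215.4 244.7]
110 [213.6 244.4]
115 [211.7 244.2]
120 [209.9 243.9]
125 [208.  243.7]
```

View pics/s4.png

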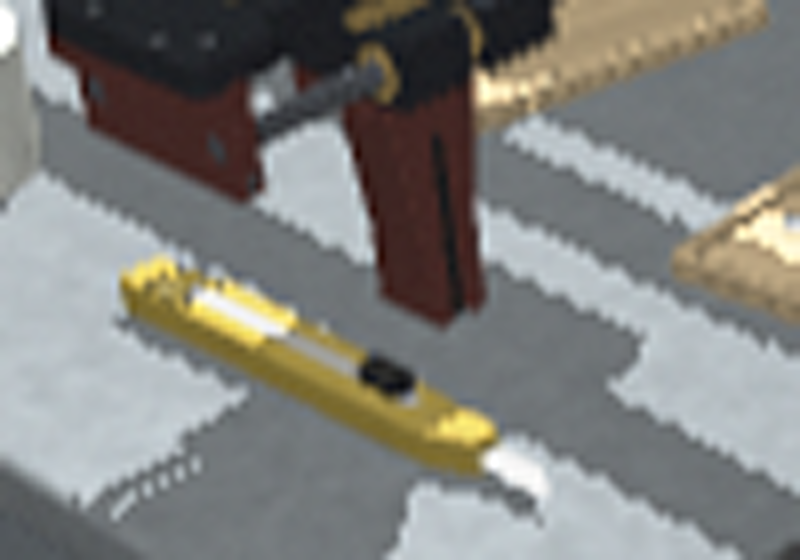

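The scene now puts the fingertip at row about 209, which is z of about 123, while the report says 99.5. The real fingers therefore end about 22 mm short of the stated TCP. I expect contact about 2–3 mm lower.

In the tool's units: 0.1 cm / 75 = 0.0013.

>>> {"method": "jog_arm", "body": {"moves": [0, 0, 0.0013, 0, 0.2, 0, 0, 0.0013, 0, 0.2]}}

```text
clock: 10.7
tool_pos: [478.8, 114.8, 98.5]
orientation: [-0.0, 0.697, 0.717, -0.0]
force: [-0.8, -1.0, -0.5]
gripper_width: 0.024
gripper_force: 0.0
```

In the tool's units: 0.1 cm / 75 = 0.0013.

>>> {"method": "jog_arm", "body": {"moves": [0, 0, 0.0013, 0, 0.2, 0, 0, 0.0013, 0, 0.2]}}

```text
clock: 10.95
tool_pos: [478.8, 114.8, 97.5]
orientation: [-0.0, 0.697, 0.717, -0.0]
force: [-0.3, -0.1, -0.6]
gripper_width: 0.024
gripper_force: 0.0
```

In the tool's units: 0.1 cm / 75 = 0.0013.

>>> {"method": "jog_arm", "body": {"moves": [0, 0, 0.0013, 0, 0.2, 0, 0, 0.0013, 0, 0.2]}}

```text
clock: 11.2
tool_pos: [478.8, 114.8, 96.5]
orientation: [-0.0, 0.697, 0.717, -0.0]
force: [0.3, 0.4, 0.1]
gripper_width: 0.018
gripper_force: 0.0
```

>>> {"method": "jog_arm", "body": {"moves": [0, 0, 0.0013, 0, 0.2, 0, 0, 0.0013, 0, 0.2]}}

```text
clock: 11.45
tool_pos: [478.8, 114.8, 95.5]
orientation: [-0.0, 0.697, 0.717, -0.0]
force: [0.5, -0.2, -0.2]
gripper_width: 0.022
gripper_force: 0.0
```

In the tool's units: 0.1 cm / 75 = 0.0013.

>>> {"method": "jog_arm", "body": {"moves": [0, 0, 0.0013, 0, 0.2, 0, 0, 0.0013, 0, 0.2]}}

```text
clock: 11.7
tool_pos: [478.8, 114.8, 94.5]
orientation: [-0.0, 0.697, 0.717, -0.0]
force: [0.8, 0.3, -0.0]
gripper_width: 0.019
gripper_force: 0.0
```

In the tool's units: 0.1 cm / 75 = 0.0013.

>>> {"method": "jog_arm", "body": {"moves": [0, 0, 0.0013, 0, 0.2, 0, 0, 0.0013, 0, 0.2]}}

```text
clock: 11.95
tool_pos: [478.9, 114.8, 94.2]
orientation: [0.0, 0.697, 0.717, 0.0]
force: [-2.1, -0.2, 7.7]
gripper_width: 0.019
gripper_force: 3.9
```

In the tool's units: 0.1 cm / 75 = 0.0013.

>>> {"method": "jog_arm", "body": {"moves": [0, 0, 0.0013, 0, 0.2, 0, 0, 0.0013, 0, 0.2]}}

```text
clock: 12.2
tool_pos: [478.9, 114.8, 94.2]
orientation: [0.0, 0.697, 0.717, 0.0]
force: [-4.9, -0.3, 18.1]
gripper_width: 0.028
gripper_force: 9.0
```

In the tool's units: 0.1 cm / 75 = 0.0013.

>>> {"method": "jog_arm", "body": {"moves": [0, 0, 0.0013, 0, 0.2, 0, 0, 0.0013, 0, 0.2]}}

```text
clock: 12.45
tool_pos: [479.0, 114.8, 94.1]
orientation: [0.0, 0.697, 0.717, 0.0]
force: [-8.7, -0.5, 28.6]
gripper_width: 0.021
gripper_force: 14.2
```

Contact is at a reported z of 94.3, so that reading means the platform top. I'll take all heights relative to it from now on. Next I'll rise, move over the cutter, lower to 4 mm above the platform and grip.

>>> {"method": "jog_arm", "body": {"moves": [0, 0, -0.0533, 0, 5, 0, -0.06, -0.0533, 0, 5, 0, -0.06, -0.0533, 0, 5, 0, -0.06, -0.0333, 0, 5, 0, -0.06, -0.0093, 0, 5, 0, -0.06, -0.0093, 0, 5, 0, -0.06, -0.0093, 0, 1, 0, -0.06, -0.0093, 0, 1, 0, -0.06, -0.0093, 0, 1, 0, -0.06, -0.0093, 0, 1, 0, -0.06, -0.0093, 0, 1, 0, -0.06, -0.0093, 0, 1], "grip_force": 15}}

```text
clock: 13.95
tool_pos: [434.2, 113.5, 98.9]
orientation: [0.0, 0.697, 0.717, 0.0]
force: [0.2, -1.0, 4.7]
gripper_width: 0.205
gripper_force: 15.0
```

```bash
python3 -c "
from h import *
print(ctrl.observe()['gripper_force'])
go(434,114,150,1.6)"
```

```text
15.004201135598123
at [434.2 113.5  98.9] ang 1.6 q6 0.07 w 0.205 t 13.95 tilt [0.001 0.   ]
move [ 0.05 -0.02 -5.11] roll 0.0
```

Gripped, with the opening reading 18 mm. I'll lift and carry it over the long tray.

```bash
python3 -c "
from h import *
go(587.8,-7.7,145,6.9)"
```

```text
at [434.2 113.5  98.9] ang 1.6 q6 0.07 w 0.205 t 13.95 tilt [0.001 0.   ]
move [-12.56  15.01  -4.6 ] roll -5.3
```

In the tool's units: 15 cm / 75 = 0.2, -4.6 cm / 75 = -0.0613, -5.3 degrees / 90 = -0.0589.

>>> {"method": "jog_arm", "body": {"moves": [0, 0, -0.0333, 0, 1, 0, 0, -0.0613, 0, 1, -0.04, 0.048, -0.0613, -0.0167, 1, -0.08, 0.096, -0.0613, -0.0333, 1, -0.12, 0.144, -0.0613, -0.0589, 1, -0.168, 0.2, -0.0613, -0.0589, 1, -0.168, 0.2, -0.0613, -0.0589, 1, -0.168, 0.2, -0.0613, -0.0589, 1]}}

```text
clock: 14.95
tool_pos: [586.0, -7.9, 143.7]
orientation: [-0.001, 0.663, 0.748, -0.001]
force: [-0.6, -0.0, -0.9]
gripper_width: 0.208
gripper_force: 15.0
```

```bash
python3 -c "
from h import *
s=snap('wrist');t=snap('top');
h,w=s['image'].shape[:2]
b=cv2.resize(t['image'][150:300,180:380],(640,480),interpolation=cv2.INTER_CUBIC)
cv2.imwrite('pics/w5.png',cv2.resize(np.hstack([s['image'],b]),(800,300),interpolation=cv2.INTER_AREA))
go(587.8,-7.7,102.5,6.9)"
```

```text
at [585.7  -7.2 144.1] ang 7.0 q6 -0.25 w 0.207 t 15.05 tilt [-0.002  0.   ]
move [-0.07  0.21  4.16] roll 0.1
```

View pics/w5.png

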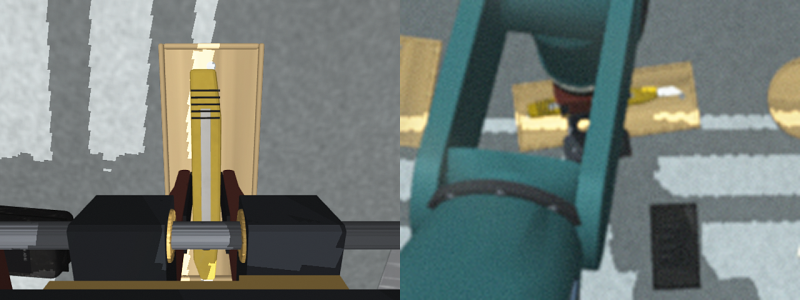

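The cutter is parallel to the tray and over its middle (wrist half: tray columns 160–262, cutter 190–222). I'll lower it to the floor and open a little.

In the tool's units: 4.1 cm / 75 = 0.0547, 3.9 cm / 75 = 0.052.

>>> {"method": "jog_arm", "body": {"moves": [0, 0.0013, 0.02, 0, 1, 0, 0.0013, 0.0373, 0, 1, 0, 0.0013, 0.048, 0, 1, 0, 0.0013, 0.052, 0, 1, 0, 0.0013, 0.0547, 0, 1, 0, 0.0013, 0.0547, 0, 1, 0, 0.0013, 0.0547, 0, 1]}}

```text
clock: 15.92
tool_pos: [588.7, -8.1, 103.9]
orientation: [0.0, 0.663, 0.749, 0.0]
force: [-0.2, 0.2, -0.4]
gripper_width: 0.205
gripper_force: 15.0
```

```bash
python3 -c "
from h import *
o=ctrl.observe();print(o['force'],o['gripper_force'])
go(587.8,-7.7,102.5,6.9)"
```

```text
[-0.19927458  0.17311179 -0.41043062] 14.982967022806406
at [588.7  -8.1 103.9] ang 6.9 q6 -0.25 w 0.205 t 15.925 tilt [ 0.001 -0.   ]
move [ 0.05 -0.08  0.14] roll 0.0
```

In the tool's units: -7 cm / 75 = -0.0933, -0.08 cm / 75 = -0.0011.

>>> {"method": "jog_arm", "body": {"moves": [0, -0.0011, 0.0013, 0, 1, 0, -0.0011, 0.0013, 0, 1, 0, -0.0011, 0.0013, 0, 3.2, 0, -0.0011, 0.0013, 0, 3.2, 0, -0.0011, 0.0013, 0, 3.2, 0, -0.0011, -0.0133, 0, 3.2, 0, -0.0011, -0.0533, 0, 3.2, 0, -0.0011, -0.0933, 0, 3.2, 0, -0.0011, -0.0933, 0, 3.2]}}

```text
clock: 17.05
tool_pos: [589.9, -8.4, 176.6]
orientation: [0.002, 0.663, 0.749, 0.002]
force: [0.1, 0.4, -0.8]
gripper_width: 0.365
gripper_force: 0.0
```

```bash
python3 -c "
from h import *
go(434,297,200,45)
s=snap('wrist')
cv2.imwrite('pics/w6.png',s['image'])"
```

```text
at [589.9  -8.4 176.6] ang 6.9 q6 -0.25 w 0.365 t 17.05 tilt [ 0.006 -0.001]
move [ 32.2  -11.77  -2.46] roll -38.1
```

View pics/w6.png

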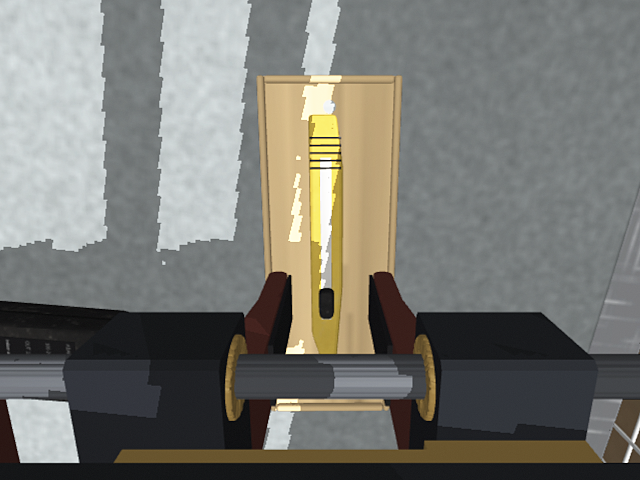

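The cutter lies flat and aligned in the tray. At the butt it is only about 3 mm off the midline (column 325 against a tray midline of 330). Next I'll take the tags, looking from above first.

```bash
python3 -c "
from h import *
go(441.4,-275.4,190,64)"
```

```text
at [588.6  -8.3 174.9] ang 6.9 q6 -0.25 w 0.36 t 17.1 tilt [ 0.003 -0.   ]
move [-24.74 -17.83  -1.54] roll -57.1
```

In the tool's units: -24.7 cm / 75 = -0.3293, -20 cm / 75 = -0.2667, -57.1 degrees / 90 = -0.6344.

>>> {"method": "jog_arm", "body": {"moves": [-0.0667, -0.0467, -0.02, -0.1, 8, -0.1333, -0.0933, -0.02, -0.2111, 8, -0.2, -0.14, -0.02, -0.3222, 8, -0.2667, -0.1867, -0.02, -0.4333, 8, -0.3293, -0.2373, -0.02, -0.5444, 8, -0.3293, -0.2373, -0.02, -0.6344, 8, -0.3293, -0.2373, -0.02, -0.6344, 8, -0.3293, -0.2373, -0.02, -0.6344, 8, -0.3293, -0.2373, -0.02, -0.6344, 8]}}

```text
clock: 18.23
tool_pos: [441.1, -273.8, 188.3]
orientation: [-0.0, 0.225, 0.974, 0.0]
force: [-0.7, 0.3, 0.8]
gripper_width: 0.914
gripper_force: 0.0
```

```bash
python3 -c "
from h import *
np.set_printoptions(precision=1,suppress=True)
s=snap('wrist')
cv2.imwrite('pics/w7.png',s['image'])
go(441.4,-275.4,102.3,64)
c=np.array([441.4,-275.4]);a=np.radians(154);u=np.array([np.cos(a),np.sin(a)]);v=np.array([-u[1],u[0]])
for i,j in [(1,1),(1,-1),(-1,-1),(-1,1)]: print(np.round(proj(s,[*(c+45.5*i*u+27*j*v),138])))"
```

```text
at [ 441.1 -273.9  188.4] ang 64.0 q6 -1.81 w 0.912 t 18.275 tilt [-0.  0.]
move [-0.1 -0.1  8.6] roll 0.0
[170. 280.]
[170. 376.]
[317. 372.]
[318. 285.]
```

View pics/w7.png

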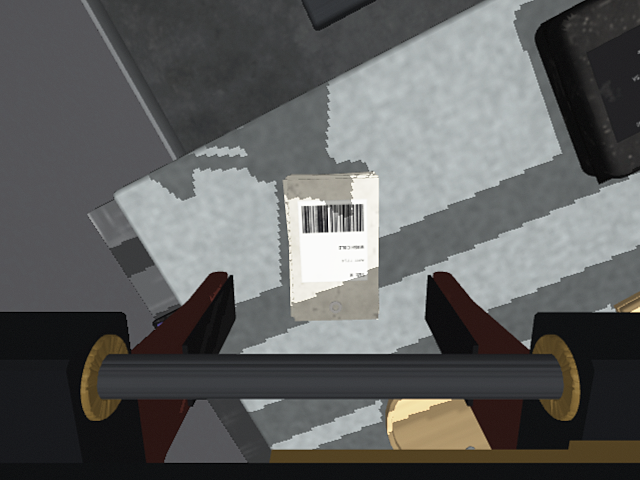

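The wrist view shows the tag corners at (176,284), (172,378), (319,378) and (317,291). That is within about 5 px of the prediction and centred between the fingers. I'll descend and grip.

In the tool's units: 8.6 cm / 75 = 0.1147, 7 cm / 75 = 0.0933.

>>> {"method": "jog_arm", "body": {"moves": [0, 0.0013, 0.0533, 0, 8, 0, 0.0013, 0.0933, 0, 8, 0, 0.0013, 0.1147, 0, 8, 0, 0.0013, 0.1147, 0, 8, 0, 0.0013, 0.1147, 0, 3, 0, 0.0013, 0.1147, 0, 3, 0, 0.0013, 0.1147, 0, 3, 0, 0.0013, 0.1147, 0, 3, 0, 0.0013, 0.1147, 0, 3, 0, 0.0013, 0.1147, 0, 3]}}

```text
clock: 19.52
tool_pos: [441.7, -274.2, 103.3]
orientation: [0.001, 0.225, 0.974, -0.0]
force: [-0.7, 1.7, 6.6]
gripper_width: 0.592
gripper_force: 14.9
```

```bash
python3 -c "
from h import *
print(ctrl.observe()['gripper_force'])
go(450,-275,160,64);go(612.8,227.7,160,81.6)"
```

```text
14.915571212768555
at [ 441.7 -274.2  103.3] ang 64.0 q6 -1.81 w 0.592 t 19.525 tilt [ 0.001 -0.001]
move [-0.79  0.29 -5.67] roll 0.0
at [ 441.7 -274.2  103.3] ang 64.0 q6 -1.81 w 0.592 t 19.525 tilt [ 0.001 -0.001]
move [ 6.58 52.62 -5.69] roll -17.6
```

The tags are gripped, with the opening at 52 mm as expected. I'll carry them to the short tray.

In the tool's units: 52.6 cm / 75 = 0.7013, 49.5 cm / 75 = 0.66, -17.6 degrees / 90 = -0.1956.

>>> {"method": "jog_arm", "body": {"moves": [0, 0, -0.04, 0, 3, 0, 0, -0.076, 0, 3, 0.0093, 0.0733, -0.076, -0.0222, 3, 0.0187, 0.1467, -0.076, -0.0444, 3, 0.0267, 0.22, -0.076, -0.0667, 3, 0.0367, 0.2933, -0.076, -0.0889, 3, 0.0453, 0.3667, -0.076, -0.1111, 3, 0.0547, 0.44, -0.076, -0.1333, 3, 0.064, 0.5133, -0.076, -0.1556, 3, 0.0733, 0.5867, -0.076, -0.1778, 3, 0.0827, 0.66, -0.076, -0.1956, 3, 0.088, 0.7013, -0.076, -0.1956, 3]}}

```text
clock: 21.02
tool_pos: [612.5, 230.5, 159.0]
orientation: [-0.0, 0.072, 0.997, 0.0]
force: [0.2, -0.3, -0.6]
gripper_width: 0.597
gripper_force: 14.9
```

>>> {"method": "jog_arm", "body": {"moves": [0, 0, 0, 0, 3, 0, 0, 0, 0, 3, 0, 0, 0, 0, 3]}}

```text
clock: 21.4
tool_pos: [611.6, 226.4, 159.4]
orientation: [-0.0, 0.074, 0.997, -0.0]
force: [0.7, -0.1, -1.2]
gripper_width: 0.593
gripper_force: 14.9
```

```bash
python3 -c "
from h import *
np.set_printoptions(precision=1,suppress=True)
s=snap('wrist')
cv2.imwrite('pics/w8.png',s['image'])
go(612.8,227.7,107.5,81.6)"
```

```text
at [611.8 226.5 159.6] ang 81.6 q6 -1.17 w 0.591 t 21.45 tilt [-0. -0.]
move [-0.1  0.1  5.2] roll -0.0
```

View pics/w8.png

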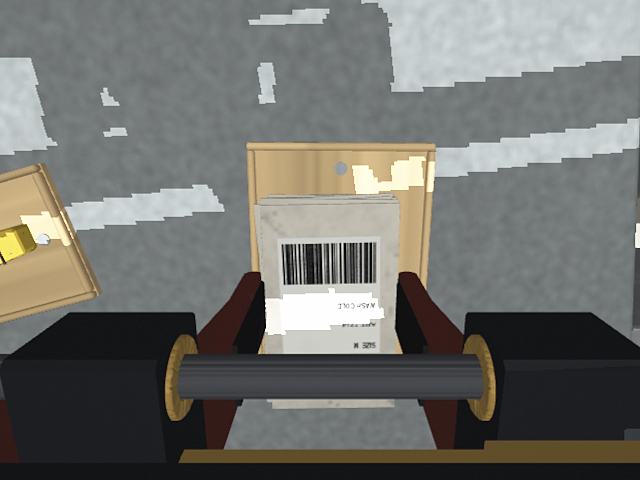

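The tags hang over the tray with parallel sides: tags columns 256–398, tray inside 252–432. I'll check the lateral offset numerically.

```bash
python3 -c "
from h import *
np.set_printoptions(precision=1,suppress=True)
s=snap('wrist'); o=ctrl.observe();M=Rq(o['orientation'])
c=np.array([612.8,227.7])
a=np.radians(171.7);u=np.array([np.cos(a),np.sin(a)]);v=np.array([-u[1],u[0]])
for i,j in [(1,1),(1,-1),(-1,-1),(-1,1)]: print('pred',np.round(proj(s,[*(c+63.5*i*u+49*j*v),129])))
for rc in [(143,247),(143,436)]: print('obs',atz(s,rc,129))
print('tcp down',proj(s,[*o['tool_pos'][:2],129]),proj(s,[*o['tool_pos'][:2],185]))
print('cam in tool',M.T@(s['o']-o['tool_pos']))
# tags far corners held: top surface ~ real z
for z in (185,): print('tags far',[M.T@(atz(s,rc,z)-o['tool_pos']) for rc in [(205,257),(200,399)]])
"
```

```text
pred [139. 237.]
pred [138. 429.]
pred [360. 416.]
pred [361. 250.]
obs [545.6 193.2 129. ]
obs [559.9 288.8 129. ]
tcp down [np.float64(256.04368193577073), np.float64(330.701274884009)] [np.float64(296.4480762259781), np.float64(330.7893483054944)]
cam in tool [  69.3   -0.2 -188. ]
tags far [array([ 38.9, -29.2, -25.3]), array([ 40.9,  26.9, -25.4])]
```

>>> {"method": "jog_arm", "body": {"moves": [0, 0.006, 0.0267, 0, 3, 0, 0.006, 0.0507, 0, 3, 0, 0.006, 0.0627, 0, 3, 0, 0.006, 0.0667, 0, 3, 0, 0.006, 0.0667, 0, 3, 0, 0.006, 0.0667, 0, 3]}}

```text
clock: 22.25
tool_pos: [613.3, 232.5, 110.2]
orientation: [0.001, 0.073, 0.997, 0.0]
force: [0.8, 0.5, -0.5]
gripper_width: 0.589
gripper_force: 14.9
```

```bash
python3 -c "
from h import *
print(ctrl.observe()['force'])
go(612.5,231,107.3,81.6)"
```

```text
[ 0.82854126  0.48910225 -0.47458274]
at [613.3 232.5 110.2] ang 81.6 q6 -1.17 w 0.589 t 22.25 tilt [0.001 0.   ]
move [ 0.06 -0.16  0.29] roll 0.0
```

In the tool's units: -8 cm / 75 = -0.1067, 0.25 cm / 75 = 0.0033.

>>> {"method": "jog_arm", "body": {"moves": [0, -0.0013, 0.002, 0, 3, 0, -0.0013, 0.0033, 0, 3, 0, -0.0013, 0.0033, 0, 3, 0, -0.0013, 0.0033, 0, 6.2, 0, -0.0013, 0.0033, 0, 6.2, 0, -0.0013, 0.0033, 0, 6.2, 0, -0.0013, -0.0133, 0, 6.2, 0, -0.0013, -0.0533, 0, 6.2, 0, -0.0013, -0.1067, 0, 8, 0, -0.0013, -0.1067, 0, 8, 0, -0.0013, -0.1067, 0, 8]}}

```text
clock: 23.62
tool_pos: [612.5, 231.3, 189.8]
orientation: [0.0, 0.073, 0.997, -0.0]
force: [0.6, -0.1, 0.2]
gripper_width: 0.907
gripper_force: 0.0
```

```bash
python3 -c "
from h import *
np.set_printoptions(precision=1,suppress=True)
s=snap('wrist')
cv2.imwrite('pics/w9.png',s['image'])
go(434,297,190,50);go(434,297,190,80)"
```

```text
at [611.9 231.1 188.9] ang 81.6 q6 -1.17 w 0.912 t 23.675 tilt [-0. -0.]
move [18.6  3.9 -0.1] roll 31.6
at [611.9 231.1 188.9] ang 81.6 q6 -1.17 w 0.912 t 23.675 tilt [-0. -0.]
move [18.6  3.9 -0.1] roll 1.6
```

View pics/w9.png

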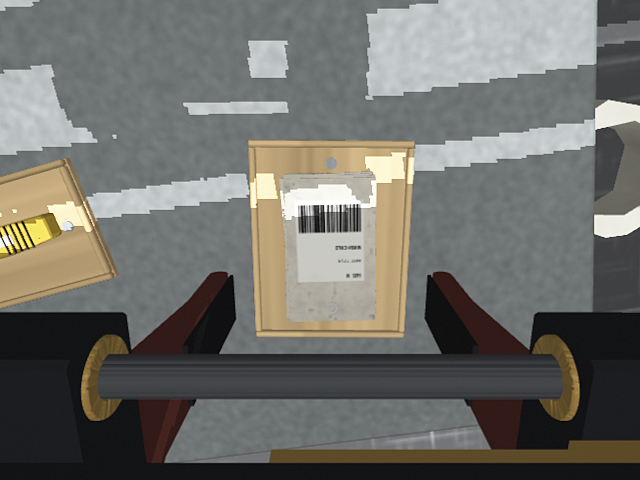

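The tags lie flat and centred in the short tray: gaps are 27 px left and 31 px right, and the lengthwise offset is explained by their height. I've used all my picture views, so the roll will be checked numerically. Next I'll go over it.

In the tool's units: 18.6 cm / 75 = 0.248, 15 cm / 75 = 0.2, 1.6 degrees / 90 = 0.0178.

>>> {"method": "jog_arm", "body": {"moves": [0.0667, 0.0133, 0, 0.0178, 8.7, 0.1333, 0.0267, 0, 0.0178, 8.7, 0.2, 0.04, 0, 0.0178, 8.7, 0.248, 0.052, 0, 0.0178, 8.7, 0.248, 0.052, 0, 0.0178, 8.7, 0.248, 0.052, 0, 0.0178, 8.7, 0.248, 0.052, 0, 0.0178, 8.7]}}

```text
clock: 24.55
tool_pos: [435.3, 296.6, 189.2]
orientation: [-0.0, 0.087, 0.996, -0.0]
force: [-0.3, -0.6, -0.6]
gripper_width: 0.993
gripper_force: 0.0
```

```bash
python3 -c "
from h import *
np.set_printoptions(precision=1,suppress=True)
s=snap('wrist');t=snap('top')
go(434,297,108.3,80)
print('pred',proj(s,(434,297,165)),ctrl.find_in('label_roll','wrist'))
hsv=cv2.cvtColor(s['image'],cv2.COLOR_BGR2HSV)
# brown core: contours near prediction
m=cv2.inRange(hsv,(5,60,30),(22,255,220))
n,l,st,ce=cv2.connectedComponentsWithStats(m)
for i in range(1,n):
    if st[i,4]>150: print(st[i],ce[i])
m=cv2.inRange(hsv,(0,0,215),(179,30,255))
n,l,st,ce=cv2.connectedComponentsWithStats(m)
for i in range(1,n):
    if st[i,4]>1500: print('white',st[i],ce[i])
for i in [240]: print(s['image'][i,230:430:10].tolist())
"
```

```text
at [435.2 296.6 189.3] ang 80.0 q6 -0.93 w 0.988 t 24.65 tilt [-0. -0.]
move [0.1 0.  8.1] roll -0.0
pred [np.float64(257.15213648764734), np.float64(330.6800114441638)] [{'pixel': [256.9, 338.4], 'confidence': 0.89}, {'pixel': [423.1, 278.3], 'confidence': 0.7}]
[ 309  233   55   54 1688] [336.1 263.8]
[ 600  263   40   49 1437] [622.7 292. ]
[  59  334   52   87 2192] [ 79.1 377.7]
[ 550  334   52   87 2200] [580.8 377.7]
[ 211  406  429   58 9093] [391.3 441.3]
white [   0    0  216   43 4500] [75.6 14.6]
white [ 279  204  114  109 7127] [335.2 258. ]
[[188, 188, 182], [191, 190, 182], [181, 179, 172], [185, 184, 176], [180, 180, 172], [96, 94, 90], [251, 251, 252], [251, 251, 252], [251, 252, 252], [116, 171, 217], [107, 105, 100], [107, 106, 101], [116, 170, 215], [249, 251, 252], [250, 251, 252], [249, 251, 252], [167, 168, 163], [181, 180, 174], [185, 183, 176], [180, 179, 173]]
```

The white rim spans columns 279–393 and rows 204–313. At 1.84 px/mm its diameter is 62 mm, so this is the roll, and it sits 3 mm towards tool +y. I'll descend with that correction and grip.

In the tool's units: 8.1 cm / 75 = 0.108, 6 cm / 75 = 0.08.

>>> {"method": "jog_arm", "body": {"moves": [0.0013, 0.004, 0.04, 0, 8.7, 0.0013, 0.004, 0.08, 0, 8.7, 0.0013, 0.004, 0.108, 0, 8.7, 0.0013, 0.004, 0.108, 0, 8.7, 0.0013, 0.004, 0.108, 0, 4, 0.0013, 0.004, 0.108, 0, 4, 0.0013, 0.004, 0.108, 0, 4, 0.0013, 0.004, 0.108, 0, 4, 0.0013, 0.004, 0.108, 0, 4]}}

```text
clock: 25.82
tool_pos: [434.5, 300.4, 109.4]
orientation: [0.001, 0.087, 0.996, 0.0]
force: [-0.0, -0.8, 6.7]
gripper_width: 0.715
gripper_force: 15.0
```

```bash
python3 -c "
from h import *
np.set_printoptions(precision=1,suppress=True)
print(ctrl.observe()['gripper_force'],ctrl.observe()['force'])
go(594.5,-253.2,180,80)"
```

```text
15.001539692748338 [-0.  -0.8  6.7]
at [434.5 300.4 109.4] ang 80.0 q6 -0.92 w 0.715 t 25.825 tilt [0. 0.]
move [-25.3 -51.8  -7.1] roll 0.0
```

Gripped, reading 62.9 mm. I'll carry it to the dish.

In the tool's units: -51.8 cm / 75 = -0.6907, -25.3 cm / 75 = -0.3373.

>>> {"method": "jog_arm", "body": {"moves": [0, 0, -0.0533, 0, 4, 0, 0, -0.0933, 0, 4, -0.0333, -0.0693, -0.0933, 0, 4, -0.0667, -0.1387, -0.0933, 0, 4, -0.1, -0.208, -0.0933, 0, 4, -0.1333, -0.2773, -0.0933, 0, 4, -0.168, -0.3467, -0.0933, 0, 4, -0.2027, -0.4147, -0.0933, 0, 4, -0.236, -0.484, -0.0933, 0, 4, -0.2693, -0.5533, -0.0933, 0, 4, -0.304, -0.6227, -0.0933, 0, 4, -0.3373, -0.6907, -0.0933, 0, 4]}}

```text
clock: 27.32
tool_pos: [593.4, -255.6, 178.2]
orientation: [-0.0, 0.087, 0.996, 0.0]
force: [0.6, 0.1, -0.6]
gripper_width: 0.716
gripper_force: 15.0
```

>>> {"method": "jog_arm", "body": {"moves": [0, 0, 0, 0, 4, 0, 0, 0, 0, 4, 0, 0, 0, 0, 4]}}

```text
clock: 27.7
tool_pos: [592.7, -252.2, 178.3]
orientation: [-0.001, 0.086, 0.996, 0.0]
force: [0.2, 0.3, -1.2]
gripper_width: 0.713
gripper_force: 15.0
```

```bash
python3 -c "
from h import *
np.set_printoptions(precision=1,suppress=True)
s=snap('wrist');cv2.imwrite('pics/w10.png',s['image'])
go(594.5,-253.2,113.5,80)
print('pred',proj(s,(594.5,-253.2,129)),ctrl.find_in('round_dish','wrist'))
hsv=cv2.cvtColor(s['image'],cv2.COLOR_BGR2HSV)
m=cv2.inRange(hsv,(8,50,90),(30,255,255))
n,l,st,ce=cv2.connectedComponentsWithStats(m)
for i in range(1,n):
    if st[i,4]>400: print(st[i],ce[i])
for r in (150,170,190,200): print(r,[ (x) for x in np.flatnonzero(np.diff(m[r].astype(int)))][:14])
a=np.linspace(0,2*np.pi,8,endpoint=False)
for x in a: print(np.round(proj(s,(594.5+49*np.cos(x),-253.2+49*np.sin(x),129))),end=' ')
"
```

```text
at [ 593.  -252.3  178.6] ang 80.1 q6 -1.91 w 0.712 t 27.75 tilt [-0.  0.]
move [-0.2 -0.1  6.5] roll 0.1
pred [np.float64(249.50491845205883), np.float64(329.23709324803076)] [{'pixel': [216.3, 330.3], 'confidence': 0.77}]
[ 537  131  103  155 9371] [591.8 217.4]
[ 250  169  164  116 8932] [333. 215.]
[ 288  296   85   58 2437] [324.8 323.8]
[ 133  335   38   86 1452] [147.  378.1]
[ 490  335   38   86 1451] [512.9 378.1]
[ 213  441  427   22 6257] [453.  453.6]
150 [np.int64(573), np.int64(624)]
170 [np.int64(319), np.int64(343), np.int64(538), np.int64(551)]
190 [np.int64(277), np.int64(386), np.int64(541), np.int64(551), np.int64(553)]
200 [np.int64(267), np.int64(317), np.int64(328), np.int64(342), np.int64(343), np.int64(396), np.int64(543), np.int64(616), np.int64(632)]
[324. 343.] [294. 395.] [236. 411.] [182. 379.] [167. 314.] [203. 260.] [263. 249.] [312. 284.]
```

The dish appears at columns 250–414 with its top edge at row 169. The prediction was 249–411 and 167, so it agrees to about 1 mm. I'll lower the roll.

In the tool's units: 6.2 cm / 75 = 0.0827, 6 cm / 75 = 0.08.

>>> {"method": "jog_arm", "body": {"moves": [-0.0027, 0, 0.0333, 0, 4, -0.0027, 0, 0.0667, 0, 4, -0.0027, 0, 0.08, 0, 4, -0.0027, 0, 0.0827, 0, 4, -0.0027, 0, 0.0827, 0, 4, -0.0027, 0, 0.0827, 0, 4]}}

```text
clock: 28.55
tool_pos: [596.0, -254.6, 117.6]
orientation: [0.001, 0.087, 0.996, -0.0]
force: [0.0, 0.2, -0.8]
gripper_width: 0.713
gripper_force: 15.0
```

```bash
python3 -c "
from h import *
print(ctrl.observe()['force'])
go(595.5,-252,113.4,80)"
```

```text
[ 0.01713961  0.16098656 -0.77544944]
at [ 596.  -254.6  117.6] ang 80.0 q6 -1.91 w 0.713 t 28.55 tilt [ 0.001 -0.001]
move [0.09 0.24 0.42] roll 0.0
```

In the tool's units: -8 cm / 75 = -0.1067, -4 cm / 75 = -0.0533.

>>> {"method": "jog_arm", "body": {"moves": [0.0007, 0.0027, 0.0027, 0, 4, 0.0007, 0.0027, 0.0047, 0, 4, 0.0007, 0.0027, 0.0053, 0, 4, 0.0007, 0.0027, 0.0053, 0, 4, 0.0007, 0.0027, 0.0053, 0, 7.6, 0.0007, 0.0027, 0.0053, 0, 7.6, 0.0007, 0.0027, 0.0053, 0, 7.6, 0.0007, 0.0027, -0.0133, 0, 8, 0.0007, 0.0027, -0.0533, 0, 8, 0.0007, 0.0027, -0.1067, 0, 8, 0.0007, 0.0027, -0.1067, 0, 8, 0.0007, 0.0027, -0.1067, 0, 8]}}

```text
clock: 30.05
tool_pos: [595.1, -252.1, 196.8]
orientation: [0.0, 0.087, 0.996, -0.0]
force: [0.0, -0.0, -0.8]
gripper_width: 0.911
gripper_force: 0.0
```

```bash
python3 -c "
from h import *
np.set_printoptions(precision=1,suppress=True)
o=ctrl.observe();print(o['tool_pos'],o['force'])
s=snap('wrist')
hsv=cv2.cvtColor(s['image'],cv2.COLOR_BGR2HSV)
for nm,lo,hi,a in [('wood',(8,50,60),(30,255,255),1500),('white',(0,0,200),(179,30,255),1500),('core',(5,60,30),(22,255,220),300)]:
    n,l,st,ce=cv2.connectedComponentsWithStats(cv2.inRange(hsv,lo,hi))
    for i in range(1,n):
        if st[i,4]>a: print(nm,st[i],ce[i])
for z in (129,169): print('pred dish/roll centre at',z,proj(s,(595.5,-252,z)))
print([(r['pixel'],r['confidence']) for r in ctrl.find_in('label_roll','wrist')])
go(480,-100,250,80)
"
```

```text
[ 595.1 -252.1  196.8] [ 0.  -0.  -0.8]
wood [  523   120   117   151 10391] [585.9 204.5]
wood [ 255  163  153  145 7348] [331.7 214.2]
wood [ 303  234   55   53 2255] [330.3 260.1]
wood [  80  335   48   86 1988] [ 98.6 378. ]
wood [ 532  335   49   86 1999] [561.2 378. ]
wood [ 269  440  371   23 5574] [473.2 454.5]
white [ 547   14   93   76 2111] [585.   60.7]
white [ 359   17  201  108 8137] [448.6  71.9]
white [ 202  124   88   31 1655] [241.2 136.7]
white [ 109  132   77   41 1647] [144.2 153.9]
white [ 127  199  131   44 2634] [192.5 221.7]
white [ 274  206  113  106 6705] [330.2 258.1]
core [ 523  120  117  151 9382] [583.3 206.9]
core [ 255  163  153  145 6481] [328.1 215.6]
core [ 304  234   54   53 2124] [330.1 259.8]
core [  80  334   49   87 2064] [ 98.8 377.7]
core [ 532  334   49   87 2074] [561.1 377.7]
core [ 269  440  371   23 5599] [474.8 454.4]
pred dish/roll centre at 129 [np.float64(238.82080566776966), np.float64(330.6351002161596)]
pred dish/roll centre at 169 [np.float64(258.207775472683), np.float64(330.69665969042654)]
[([255.9, 332.5], 0.83)]
at [ 594.3 -251.7  195.5] ang 80.0 q6 -1.9 w 0.91 t 30.15 tilt [-0.  0.]
move [13.9 13.  -5.4] roll 0.0
```

The roll's rim centre is at (259,330.5) with (258,330.7) predicted, so it is upright on the dish floor and centred. I'll back off and check everything with the top camera.

In the tool's units: 17 cm / 75 = 0.2267, 14 cm / 75 = 0.1867.

>>> {"method": "jog_arm", "body": {"moves": [0.0267, 0, -0.0267, 0, 8, 0.1067, -0.04, -0.0533, 0, 8, 0.1867, -0.0933, -0.0533, 0, 8, 0.2267, -0.1333, -0.0533, 0, 8, 0.2267, -0.1333, -0.0533, 0, 8, 0.2267, -0.1333, -0.0533, 0, 8, 0.2267, -0.1333, -0.0533, 0, 8]}}

```text
clock: 31.02
tool_pos: [411.5, -320.5, 236.1]
orientation: [-0.0, 0.086, 0.996, 0.0]
force: [0.1, 0.7, 0.6]
gripper_width: 0.913
gripper_force: 0.0
```

```bash
python3 -c "
from h import *
np.set_printoptions(precision=1,suppress=True)
o=ctrl.observe();print(o['clock'],o['tool_pos'])
t=snap('top');hsv=cv2.cvtColor(t['image'],cv2.COLOR_BGR2HSV)
m=cv2.inRange(hsv,(20,150,90),(34,255,255));m[:,:225]=0;m[:,340:]=0;m[:170]=0;m[225:]=0
p=np.argwhere(m>0);print('yellow n',len(p))
q=np.array([atz(t,x,130)[:2] for x in p]);c=q.mean(0);w,v=np.linalg.eigh(np.cov(q.T));d=v[:,1];d*=np.sign(d[1])
pr=(q-c)@d;lo,hi=np.percentile(pr,1),np.percentile(pr,99)
print('angle',np.degrees(np.arctan2(d[1],d[0])),'len',hi-lo,'butt',c+d*hi,'origin est',c+d*(hi-86))
for l in ['cutter','tags','label_roll','round_dish','long_tray','short_tray','power_brick','status_pad']: 
  r=ctrl.find_in(l,'top')
  if r: print(l,np.round(r[0]['pixel']),round(r[0]['confidence'],2),atz(t,r[0]['pixel'],{'tags':142,'label_roll':169,'cutter':130}.get(l,129)))
"
```

```text
31.025 [ 411.5 -320.5  236.1]
yellow n 302
angle 96.67173187611998 len 137.8324328050021 butt [576.5  62. ] origin est [586.5 -23.4]
cutter [206. 279.] 0.59 [580.2 -10.2 130. ]
tags [198. 184.] 0.6 [598.6 203.5 142. ]
round_dish [198. 281.] 0.66 [598.6 -15.1 129. ]
long_tray [199. 281.] 0.71 [597.5 -14.8 129. ]
short_tray [198. 282.] 0.74 [597.9 -16.7 129. ]
power_brick [270. 319.] 0.85 [ 431.9 -100.2  129. ]
```

```bash
python3 -c "
from h import *
np.set_printoptions(precision=1,suppress=True)
t=snap('top');old=cv2.imread('pics/top0.png')
hsv=cv2.cvtColor(t['image'],cv2.COLOR_BGR2HSV)
for nm,(r0,r1,c0,c1),z in [('tags',(150,230,140,215),142),('roll',(160,240,350,420),169)]:
    m=cv2.inRange(hsv,(0,0,80),(179,60,255))[r0:r1,c0:c1]
    n,l,st,ce=cv2.connectedComponentsWithStats(m)
    for i in range(1,n):
        if st[i,4]>60: print(nm,st[i],atz(t,(ce[i][1]+r0,ce[i][0]+c0),z))
g=cv2.cvtColor(t['image'][150:235:5,150:205:5],cv2.COLOR_BGR2HSV)[:,:,1];print(g)
for im in (old,t['image']):
    m=(im.max(2)<48).astype(np.uint8)[245:300,295:340]; n,l,st,ce=cv2.connectedComponentsWithStats(m); i=1+st[1:,4].argmax(); print('brick',st[i],ce[i])
"
```

```text
tags [   0    0   75   80 3676] [625.7 217.1 142. ]
tags [  19   22   31   45 1030] [610.8 227.3 142. ]
roll [   0    0   70   80 4200] [ 582.  -246.3  169. ]
roll [ 22  21  30  33 608] [ 589.6 -250.7  169. ]
[[ 30  30  31  22  25  22  18  28  26  23  17]
 [ 19  27  19  24  27  20  21  17  19  23  23]
 [ 24  24  29  32  28  24  26  30  29  28  31]
 [ 30  23  78  42  22  39  34  27  21  22  26]
 [ 25  35 103 106 102 104 100 103  99  91  47]
 [ 23  23  99  25  18  11  22  23 104  96  62]
 [ 15  18  93  14  19  17  14  17  97  95  25]
 [ 22  67  89  13  11  11   4  15 105  91  25]
 [ 15  82  86  11   7   9   9  15  98  99  32]
 [ 21  84  73  11  15  10   9  17 101 104  21]
 [ 26  84  37  23  11   3  14  57 108  92  24]
 [ 16  93   7   4   3   4   4  70  95  20  29]
 [ 68  75  44  14  16  16  12  82  63  28  25]
 [ 90  86  87  95  13  82  79  77  89  22  21]
 [ 24  24  22  69  91  88  82  79  81  20  22]
 [ 23  24  22  29  28  20  26  21  15  14  19]
 [ 30  26  28  31  27  26  24  30  21  28  21]]
brick [13 47  4  2  5] [14.2 47.8]
brick [16 48  7  1  7] [19. 48.]
```

The tags are at (611,227) with the tray at (613,228). The cutter is within 5 mm and 0.3° of the long tray's centre. The arm is clear, so I'll hand in.

```bash
python3 -c "
from cell import ctrl
print(ctrl.finish_job())"
```

```text
the job is handed in; nothing more can be done
None
```

I put all three supplies away, box cutter first, and handed the job in at about 31 s; `finish_job()` returned no verdict, but my last camera checks put each one flat and within about 6 mm of its tray's centre.

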